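Hook up the drop guard of a bench press

TASK

Open the drop guard of the small bench press so that the sample pot behind it can be reached: take the black knob of the guard's slotted bar, lift the guard with it and hook the slot of the bar over the catch rod above, so that the guard hangs open on the rod by itself when you let go. Do not knock over the pot in the press, the vial in front of it or the small carton.

Things in the scene. Friction and masses are not known exactly. Their poses are not given: they have to be found in the camera images.
- press: grey-white bench press, fixed; base 160 (x) x 180 (y) x 20 mm; origin under the middle of the base, z up, y across, front (guard side) faces its own -x. Guide posts 216 mm high, 20 x 14 mm, stand at x = -60, y = +-80 mm, the guard slides between them. Column and head, 198 mm high, stand from x = -28 to 78 mm
- guard (a joint): height of the guard in m: 0 = down (shut), 0.095 = upper stop, 0.065 = hanging from the catch rod. The guard is a clear panel in a steel frame, 142 mm wide, 92 mm high; guard and bar weigh about 0.4 to 0.65 kg together. It drops if let go when not hooked.
- bar (a joint): swing in rad of the flat steel bar (12 mm x 10 mm along y) about its pivot on the guard: 0 upright, negative leans to the press's front (-x), stops -0.65 and 0.3; stays where left. Pivot axis: along the press's y at x = -60, y = 0, z = 125 mm + guard height. While the guard rises the bar must lean 0.45 rad or more to the front so that its hook passes in front of the catch rod
- bar_knob (a point): centre of the black knob at the top of the bar, a cylinder 26 mm across and 24 mm long, its axis along the press's y with flat ends, 115 mm from the pivot; axes x, y, z as the bar's (z from pivot to knob, x to the rear)
- bar_slot (a point): middle of the slot's closed upper end, 14 mm behind the bar's centre line, 65 mm from the pivot; axes as the bar's. An arm reaches back from the bar, its underside at 65 and top at 77 mm from the pivot, and ends in a 6 mm thick lip hanging to 51 mm. Bar, arm and lip enclose the slot: 16 mm wide front to back, 14 mm deep, open downward
- catch (a point): centre of the fixed catch rod, 8 mm across, along the press's y, at x = -46, z = 251 mm in the press frame, axes as the press's; between two steel cheeks 29 mm apart (tops at 262 mm), the bar passes between them. The lip clears the rod's top from about 0.08 m guard height; then swing the bar upright, against the rod, and lower
- pot_in_press: white sample pot, 49 mm across, 59 mm high, standing on the platen behind the guard; loose; origin at the centre of its underside, z up
- vial_a: glass vial, 45 mm across, 79 mm high, standing before the guard, a little left of the middle; loose; origin at the centre of its underside, z up
- cuvettes: small pale carton 76 x 51 x 42 mm, on the bench to the front left of the press; loose; origin at the centre of its underside, z up

How it is judged:
By the outcome, as a careful person would: the job done as asked, in the order asked, and still so for the second after the job is handed in, with the robot touching nothing.
It also fails if it takes over 38 s, if anything falls off the work surface, if the arm or the gripper's body presses on something with over 40 N, if the wrist force passes 120 N, or if a joint passes its speed limit or range.

ROBOT

A 6-joint arm with a two-finger parallel gripper is mounted at the origin on a cart in front of the work surface, level with it; the furniture and walls round the work are solid. World frame = base frame: x ahead of the robot, y to its left, z up, the work surface at z = 0. Lengths are in m, angles in rad, forces in N, time in s.
With the tool pointing down it reaches from about 0.275 to 0.85 m from the base axis. Payload 19 kg.
Tool frame: the origin (TCP) lies midway between the tips of the shut fingers; the grasp point (between the pads) lies 19 mm behind it; z points along the fingers, y is the direction in which the jaws open and shut (so a half turn about z gives the same grasp; the last joint's range is limited). The gripper opens to 85 mm and grips with 20 to 120 N. Pads are 22 mm wide; open, the fingers measure 114 mm over their backs; the gripper's body (76 mm by 85 mm) begins 54 mm behind the grasp point. The pads swing forward as they close: fully open they stand 13 mm farther back than shut.
Start: joints at [1.184, 0.15, 1.437, -0, 1.554, -0.134], TCP at [0.144, 0.557, 0.231] pointing down, gripper open.
Joint ranges: [-2.8, 2.8], [-0.68, 2.1], [0.12, 2.68], [-1.39, 4.53], [0.16, 2.79], [-2.81, 2.81]. Speed limits (rad/s): [1.89, 1.89, 2.22, 3.01, 3.01, 3.01].

INTERFACE

Orientations are given as [roll, pitch, yaw] about the fixed x, y, z axes, in that order (R = Rz(yaw) Ry(pitch) Rx(roll)).
In Python, from bench import readout, imaging, job gives the robot as it stands. The module is installed in compiled form; this text tells all that it offers.
- The arm moves only by the shell command python3 -m inch 'ROWS' [FORCE]. ROWS is JSON, a list of rows, each a list of 7 numbers: the opening, from -1 (shut) to 1 (fully open), so that 0 is half open, then the shift along the tool's x, y, z in m, then the turn, a rotation vector about the tool's x, y, z in rad. In form: [[claw, x, y, z, rx, ry, rz], ...]. A call has 1 to 20 rows; each row shifts and turns the commanded pose from where the row before left it, along the tool's axes as they then stand; what a row does not reach is not made up. A row lasts 1/12 s, in which the tool goes at most 41.7 mm and 7.16 degrees, less where a joint would pass 70% of its speed; a pose out of reach is approached as far as the arm can. A call is refused whole if a number of a shift passes 0.0417 or a number of a turn 0.125, either way. A call with a gripper value outside its range is refused whole. The fingers move at their own pace and stop on an object; FORCE is the grip in N (left out, the last holds). Time passes only in rows, so rows that do not move let the fingers close. It gives the time, the measured TCP pose, the force and the opening at its end, in the units of the state.
- readout.observe(): the state, without advancing time (a new reading comes with each control period).
- imaging.capture(name): name is "side" or "top"; returns a dict with "pixels" (384x512x3 uint8, blue, green, red), "vertical_fov" (degrees; the focal length in pixels is half the picture's height over the tangent of half this angle, whatever the lens; pixels are square), "cx", "cy" (the principal point, pixels), "R" (3x3) and "t" (3): a world point X has camera coordinates R X + t. Camera axes: x right, y down, z forward; pixel columns grow to the right and rows downward; lengths in m; the calibration is good to about 2 mm. A picture is of the moment at which its call begins. There is no depth.
- job.hand_in(): hands the job in, once; it reports no verdict.
Trained networks look in a picture, given as the dict that the camera call returned (one of the last four; its "shot" number tells which), for a name from the list of things; names that differ only in an ending like _2 or _b are one class to them, and where a whole thing is asked for, a point or a joint stands for the part that bears it (a point fixed in the world has none). Each returns a list of dicts, best first, with "p" (0 to 1); they miss things now and then, are a little off and sometimes report something else, mostly with a low value. They report only what shows in the picture. A call takes as long as a camera call.
- imaging.look_for(thing, picture): "at" ([column, row] as shares, 0 to 1, of the picture: columns of its width, rows of its height, amid what is visible of it).
- imaging.silhouettes(thing, picture): "pixels" (384x512 bool, what is visible of it) and "at" ([column, row] as shares, 0 to 1, of the picture: columns of its width, rows of its height, amid what is visible of it).
- imaging.place_of(thing, picture): "at" ([column, row] as shares, 0 to 1, of the picture: columns of its width, rows of its height: a listed point, or the origin of a listed thing).
The state is a dict: "time_s": time; "q": joint angles; "joint_velocities": joint speeds; "joint_efforts": joint torques, N m; "position": TCP position; "ee_rot": TCP orientation; "contact_force": force on the tool from outside, world axes, zero at the start; "moment": the same for the moment, N m; "gripper_width": opening from 0.0 (shut) to 1.0 (fully open).
Only numpy, scipy, OpenCV 4.12 (cv2) and the standard library are available. Lean on these libraries where they do the work, as an engineer would, in place of code of your own. Each camera call takes 0.05 s, during which the arm holds its last target.

## Working session

There is one attempt and no reset: what is moved stays moved. The work goes in short steps, Python scripts to look and compute and a shell command to move; the robot and the scene stay as the last step left them, time stands still between calls to the robot, and variables do not carry over. Pictures are saved under pics/ and viewed, and the job is handed in when it is done.

```bash
mkdir -p pics; ls
python3 - <<'E'
from bench import readout, imaging
import cv2, pickle
print(readout.observe())
for n in("side","top"):
    p=imaging.capture(n); cv2.imwrite(f"pics/{n}0.png",p["pixels"]); print(n,p["vertical_fov"],p["cx"],p["cy"],p["R"],p["t"],p["shot"])
    for th in("bar_knob","catch","bar_slot","press","guard","pot_in_press","vial_a","cuvettes"):
        try:
            r=imaging.place_of(th,p); print(th,[( [round(d["at"][0]*512,1),round(d["at"][1]*384,1)],round(d["p"],2)) for d in r[:2]])
        except Exception as e: print(th,e)
    pickle.dump(p,open(f"{n}0.pkl","wb"))
E
```

```text
pics
{'time_s': 0.0, 'q': array([ 1.18399920e+00,  1.50980203e-01,  1.43802600e+00, -2.44731820e-05,
        1.55377880e+00, -1.33986560e-01]), 'joint_velocities': array([ 0.00034313, -0.00093785,  0.00043707, -0.00099324, -0.00080033,
       -0.00136809]), 'joint_efforts': array([-1.01600606e-03, -7.13052607e+01, -5.70879185e+01, -1.99272654e-04,
        8.93124437e-03,  7.54974144e-05]), 'position': array([0.14375034, 0.5564927 , 0.23068126]), 'ee_rot': array([-3.14040772e+00, -1.35031092e-04,  2.88878244e+00]), 'contact_force': array([ 0.50261115,  1.20136427, -0.00450423]), 'moment': array([0.00760672, 0.01820103, 0.02252931]), 'gripper_width': 0.9964606977054449}
side 52.61070926988156 249.0779931638693 191.37571635335897 [[ 0.88944247 -0.45685726 -0.01317313]
 [-0.3839461  -0.73123688 -0.56380672]
 [ 0.24794652  0.50653141 -0.8258017 ]] [-0.56418451  0.03123269  1.08543549] 1
bar_knob [([239.4, 179.6], 0.79)]
catch [([277.6, 161.5], 0.89)]
bar_slot [([254.5, 179.6], 0.88), ([275.3, 159.1], 0.62)]
press [([289.3, 221.3], 0.58)]
guard it knows: bar_knob, bar_slot, catch, cuvettes, pot_in_press, press, vial
pot_in_press [([294.8, 211.1], 0.51)]
vial_a [([298.0, 210.2], 0.61), ([238.9, 211.8], 0.56)]
cuvettes [([194.0, 230.4], 0.74)]
top 48.63866819206161 255.50720698962414 191.70949668187757 [[ 0.28487925 -0.95851766 -0.00936537]
 [-0.89938826 -0.26390035 -0.34850734]
 [ 0.33157891  0.10770561 -0.93725926]] [-0.44737336  0.36902988  0.98515676] 2
bar_knob [([243.3, 175.6], 0.77)]
catch [([269.8, 142.9], 0.78)]
bar_slot [([259.0, 169.3], 0.66)]
press [([279.7, 172.3], 0.97)]
guard it knows: bar_knob, bar_slot, catch, cuvettes, pot_in_press, press, vial
pot_in_press [([280.6, 160.1], 0.59)]
vial_a [([235.9, 204.2], 0.77)]
cuvettes [([220.0, 247.5], 0.86)]
```

```bash
cat > h.py <<'E'
import numpy as np
def ray(p,uv):
    f=192/np.tan(np.radians(p["vertical_fov"]/2))
    d=np.array([(uv[0]-p["cx"])/f,(uv[1]-p["cy"])/f,1.]); R=np.array(p["R"]);return -R.T@np.array(p["t"]),R.T@d/np.linalg.norm(d)
def tri(ps,uvs):
    A=np.zeros((3,3));b=np.zeros(3);L=[]
    for p,uv in zip(ps,uvs):
        c,d=ray(p,uv);P=np.eye(3)-np.outer(d,d);A+=P;b+=P@c;L.append((c,P))
    X=np.linalg.solve(A,b);return X,[np.linalg.norm(P@(X-c)) for c,P in L]
def proj(p,X):
    f=192/np.tan(np.radians(p["vertical_fov"]/2));c=np.array(p["R"])@X+np.array(p["t"]);return np.array([f*c[0]/c[2]+p["cx"],f*c[1]/c[2]+p["cy"]])
E
python3 - <<'E'
import pickle,cv2,numpy as np
from h import *
s=pickle.load(open("side0.pkl","rb"));t=pickle.load(open("top0.pkl","rb"))
pts=dict(knob=((239.4,179.6),(243.3,175.6)),catch=((277.6,161.5),(269.8,142.9)),slot=((254.5,179.6),(259,169.3)),press=((289.3,221.3),(279.7,172.3)),pot=((294.8,211.1),(280.6,160.1)),vial=((238.9,211.8),(235.9,204.2)),cuv=((194,230.4),(220,247.5)))
for k,v in pts.items():
    X,e=tri([s,t],v);print(k,X.round(4),np.round(e,4))
def crop(p,n,u0,v0,w,h,k):
    cv2.imwrite(n,cv2.resize(p["pixels"][v0:v0+h,u0:u0+w],None,fx=k,fy=k,interpolation=cv2.INTER_CUBIC))
crop(s,"pics/s1.png",150,100,200,150,4);crop(t,"pics/t1.png",170,90,200,150,4)
E
```

```text
knob [ 0.46   -0.3036  0.1893] [0.0046 0.0046]
catch [ 0.5288 -0.3435  0.2523] [0.002 0.002]
slot [ 0.4801 -0.3338  0.2087] [0.0007 0.0007]
press [ 5.714e-01 -3.640e-01 -3.000e-04] [0.0032 0.0032]
pot [ 0.589  -0.3598  0.0348] [0.0047 0.0047]
vial [ 0.4581 -0.2777  0.0017] [0.0028 0.0028]
cuv [ 0.3315 -0.2759  0.0077] [0.002 0.002]
```

View pics/s1.png

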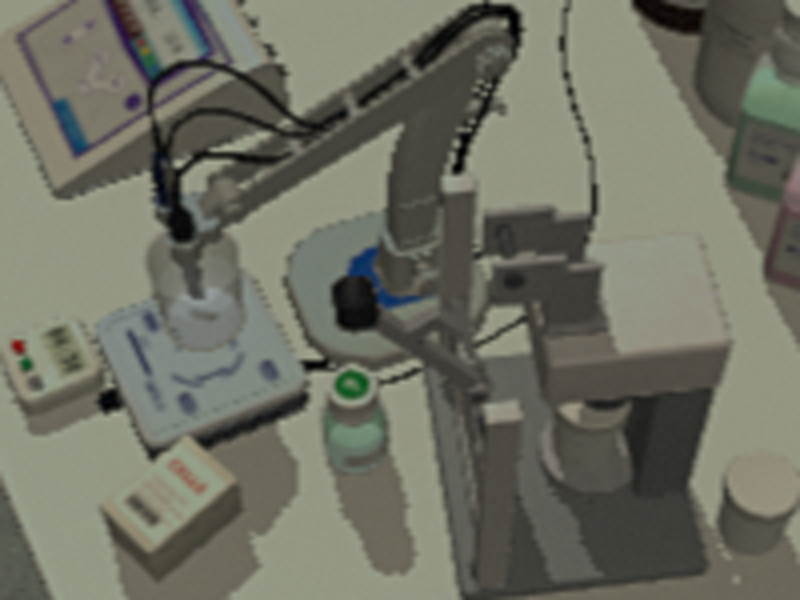

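View pics/t1.png

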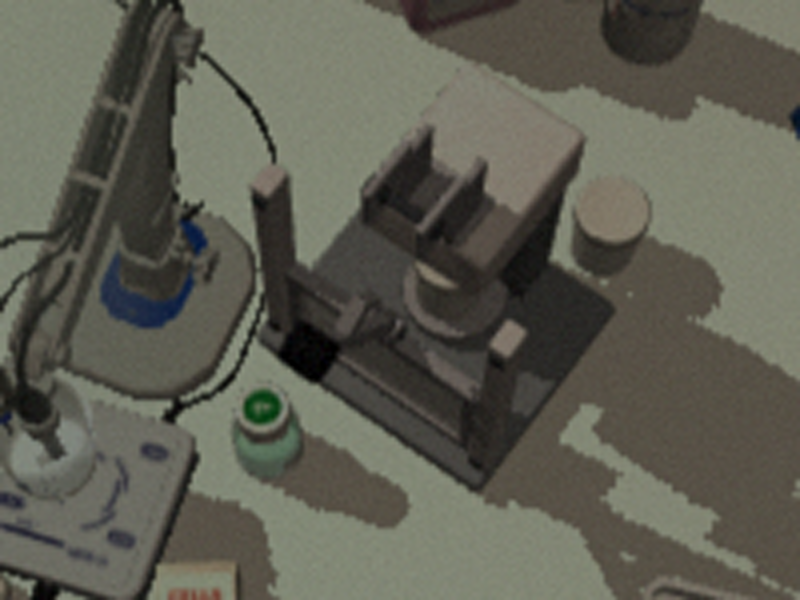

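View pics/side0.png

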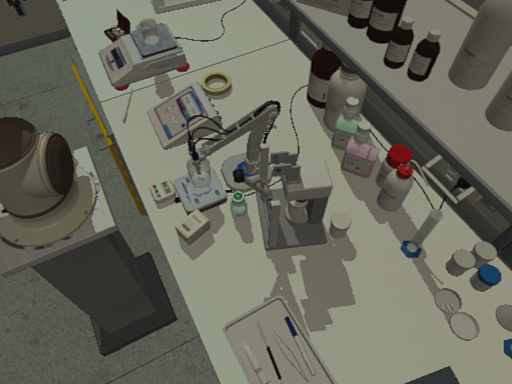

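View pics/top0.png

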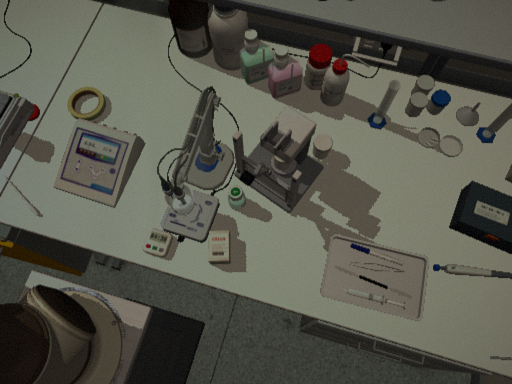

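The side crop shows the knob at about (238,176), with the bar leaning far forward. The vial (green cap, about (238,198)) stands left-front, and a stirrer stand sits on the left of the press. I'll fit the press pose from its corners and get the knob from silhouettes.

Run:
```python
from bench import imaging
import pickle,cv2,numpy as np
from h import *
from scipy.optimize import least_squares
ps={n:imaging.capture(n) for n in("side","top")}
s,t=ps["side"],ps["top"]
for th in ("bar_knob","vial_a","cuvettes"):
  c=[]
  for n in ps:
    r=imaging.silhouettes(th,ps[n])
    for d in r[:2]:
        m=d["pixels"];ys,xs=np.where(m);print(th,n,round(d["p"],2),m.sum(),xs.min(),xs.max(),ys.min(),ys.max(),xs.mean().round(1),ys.mean().round(1))
S=lambda u,v:np.array([150+(u)/4-.4,100+(v)/4-.4]); T=lambda u,v:np.array([170+u/4-.4,90+v/4-.4])
obs=[(s,(-.06,.08,.216),S(457,182)),(s,(-.06,-.08,.216),S(503,412)),(t,(-.06,.08,.216),T(270,180)),(t,(-.06,-.08,.216),T(509,340)),
(s,(-.08,-.09,.02),S(465,590)),(s,(.08,-.09,.02),S(706,566)),(t,(-.08,-.09,.02),T(480,483)),(t,(.08,-.09,.02),T(614,304)),
(s,(.078,-.0,.198),None)]
obs=[o for o in obs if o[2] is not None]
def W(P,X):
    c,sn=np.cos(P[2]),np.sin(P[2]);X=np.array(X);return np.array([P[0]+c*X[0]-sn*X[1],P[1]+sn*X[0]+c*X[1],X[2]])
f=lambda P:np.concatenate([proj(o[0],W(P,o[1]))-o[2] for o in obs])
best=min((least_squares(f,[.571,-.364,a],loss="soft_l1") for a in(-.8,0,.8,1.6)),key=lambda r:r.cost)
P=best.x;print("press",P,best.cost);print(f(P).reshape(-1,2).round(1))
for nm,X in dict(catch=(-.046,0,.251)).items(): print(nm,W(P,X),proj(s,W(P,X)),proj(t,W(P,X)))
for a in(-.4,-.5,-.6,-.65):
    K=(-.06+.115*np.sin(a),0,.125+.115*np.cos(a));print(a,W(P,K).round(4),proj(s,W(P,K)).round(1),proj(t,W(P,K)).round(1))
```

```text
bar_knob side 0.58 464 232 271 168 196 250.6 181.6
bar_knob top 0.85 304 240 268 163 184 253.5 173.7
vial_a side 0.8 365 231 246 191 218 238.4 204.8
vial_a top 0.72 347 228 245 186 209 236.1 197.6
cuvettes side 0.72 232 288 306 201 217 296.2 208.7
cuvettes side 0.57 767 175 210 209 244 192.7 226.7
cuvettes top 0.74 786 207 230 229 263 218.9 246.3
press [ 0.57264754 -0.35798978 -0.34284224] 5.151009680536781
[[ 0.6  0.5]
 [ 0.7  0. ]
 [-1.2  0.1]
 [-0.8 -0.5]
 [-0.4  2. ]
 [ 1.7  0.1]
 [-0.9  1.8]
 [ 0.1 -0.3]]
catch [ 0.5293246  -0.34252618  0.251     ] [276.86250303 162.08171418] [269.55863104 141.92379365]
-0.4 [ 0.474  -0.3228  0.2309] [249.9 170.8] [253.1 166.7]
-0.5 [ 0.4642 -0.3193  0.2259] [245.2 172.7] [250.2 171.3]
-0.6 [ 0.455  -0.316   0.2199] [240.9 174.9] [247.5 175.9]
-0.65 [ 0.4506 -0.3144  0.2165] [238.9 176. ] [246.2 178.1]
```

Run:
```python
import pickle,numpy as np
from h import *
s=pickle.load(open("side0.pkl","rb"));t=pickle.load(open("top0.pkl","rb"))
S=lambda u,v:np.array([150+u/4-.4,100+v/4-.4]); T=lambda u,v:np.array([170+u/4-.4,90+v/4-.4])
for n,a,b in [("knob",S(354,303),T(310,352)),("boomfront",S(180,215),T(38,405)),("boomfront2",S(220,190),T(20,360)),("boomtop",S(497,35),T(180,45)),("ring1",S(348,105),T(88,175)),("vialcap",S(353,383),T(264,406))]:
    X,e=tri([s,t],(a,b));print(n,X.round(3),np.round(e,4))
```

```text
knob [ 0.448 -0.317  0.225] [0.0008 0.0008]
boomfront [ 0.396 -0.176  0.177] [0.0009 0.0009]
boomfront2 [ 0.43  -0.148  0.152] [0.0035 0.0035]
boomtop [ 0.597 -0.2    0.252] [0.0052 0.0052]
ring1 [ 0.52  -0.165  0.206] [0.0029 0.0029]
vialcap [ 0.46  -0.281  0.089] [0.0002 0.0002]
```

Run:
```python
import cv2,pickle
t=pickle.load(open("top0.pkl","rb"))["pixels"];s=pickle.load(open("side0.pkl","rb"))["pixels"]
cv2.imwrite("pics/t2.png",cv2.resize(t[70:220,140:290],None,fx=4,fy=4,interpolation=cv2.INTER_CUBIC))
```

```text
(no output)
```

View pics/t2.png

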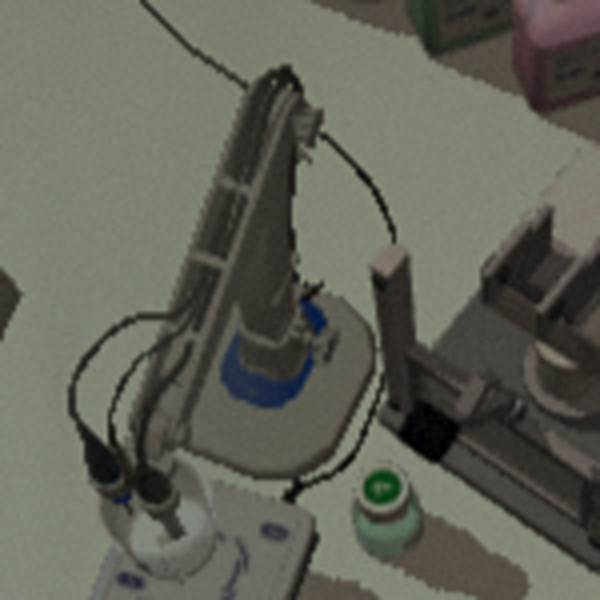

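The knob is at about (0.451, -0.316, 0.22), consistent in both views, with the bar leaning about -0.63. The electrode stand tops out at about 0.25, so I'll travel at z≈0.36.

```bash
python3 -m inch '[[0.2,0,0,-0.02,0,0,0.09],[0.2,-0.025,-0.0237,-0.013,0,0,0],[0.2,-0.025,-0.0237,-0.013,0,0,0],[0.2,-0.025,-0.0237,-0.013,0,0,0],[0.2,-0.025,-0.0237,-0.013,0,0,0],[0.2,-0.025,-0.0237,-0.013,0,0,0],[0.2,-0.025,-0.0237,-0.013,0,0,0],[0.2,-0.025,-0.0237,-0.013,0,0,0],[0.2,-0.025,-0.0237,-0.013,0,0,0],[0.2,-0.025,-0.0237,-0.013,0,0,0],[0.2,-0.025,-0.0237,-0.013,0,0,0]]'
```

```text
time_s: 2.12
position: [0.2997, 0.2479, 0.3822]
ee_rot: [3.141, 0.0, 2.799]
contact_force: [1.5, 0.1, 0.4]
gripper_width: 0.602
```

```bash
python3 -m inch '[[0.2,-0.0207,-0.0299,0,0,0,0],[0.2,-0.0207,-0.0299,0,0,0,0],[0.2,-0.0207,-0.0299,0,0,0,0],[0.2,-0.0207,-0.0299,0,0,0,0],[0.2,-0.0207,-0.0299,0,0,0,0],[0.2,-0.0207,-0.0299,0,0,0,0],[0.2,-0.0207,-0.0299,0,0,0,0],[0.2,-0.0207,-0.0299,0,0,0,0],[0.2,-0.0207,-0.0299,0,0,0,0],[0.2,-0.0207,-0.0299,0,0,0,0],[0.2,-0.0207,-0.0299,0,0,0,0],[0.2,-0.0207,-0.0299,0,0,0,0],[0.2,-0.0207,-0.0299,0,0,0,0],[0.2,-0.0207,-0.0299,0,0,0,0],[0.2,-0.0207,-0.0299,0,0,0,0],[0.2,-0.0207,-0.0299,0,0,0,0],[0.2,0,0,0,0,0,0]]'
python3 - <<'E'
from bench import imaging
import cv2
for n,(u,v) in dict(side=(150,100),top=(170,90)).items():
    p=imaging.capture(n)["pixels"]; cv2.imwrite(f"pics/{n}3.png",cv2.resize(p[v-40:v+140,u:u+200],None,fx=3,fy=3,interpolation=cv2.INTER_CUBIC))
E
```

```text
time_s: 3.53
position: [0.4513, -0.3174, 0.3789]
ee_rot: [3.141, -0.003, 2.796]
contact_force: [-1.0, 0.4, -0.0]
gripper_width: 0.601
```

View pics/side3.png

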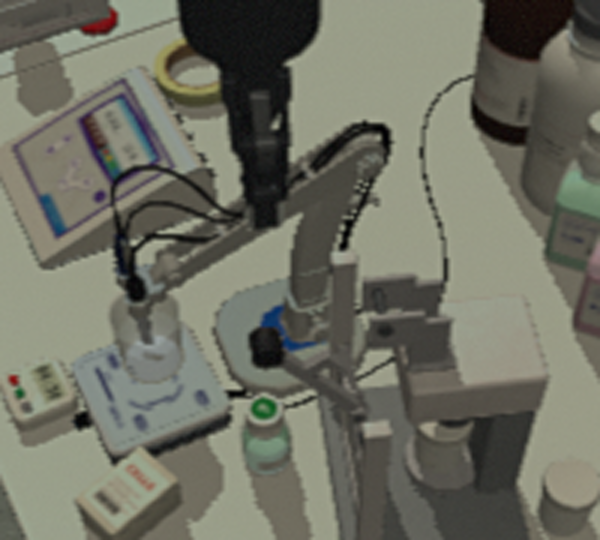

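View pics/top3.png

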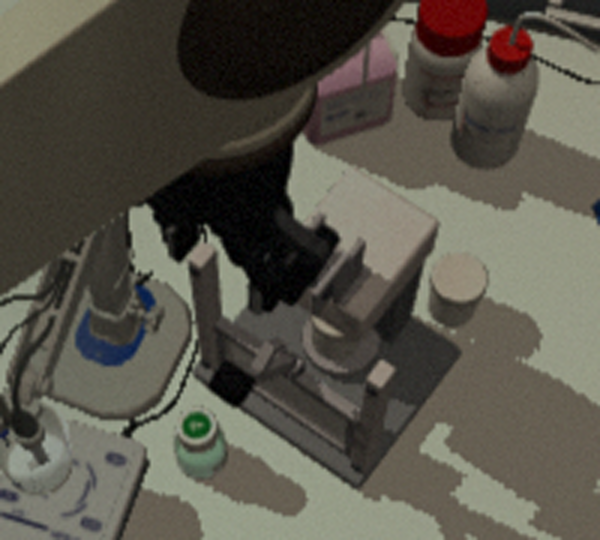

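```bash
python3 -m inch '[[0.2,0.0201,0.0006,0.013,0,0,0],[0.2,0.0201,0.0006,0.013,0,0,0],[0.2,0.0201,0.0006,0.013,0,0,0],[0.2,0,0,0,0,-0.105,0],[0.2,0,0,0,0,-0.105,0],[0.2,0,0,0,0,-0.105,0],[0.2,0,0,0,0,-0.105,0],[0.2,0,0,0,0,-0.105,0],[0.2,0,0,0,0,-0.105,0],[0.2,0,0,0,0,0,0]]' 60
cat > w.py <<'E'
import numpy as np,sys
from scipy.spatial.transform import Rotation as Ro
from bench import readout
o=readout.observe();R=Ro.from_euler("xyz",o["ee_rot"]).as_matrix();p=o["position"]
np.set_printoptions(precision=4,suppress=True)
px=np.array([.942,-.3362,0]);py=np.array([.3362,.942,0]);O=np.array([.5726,-.358,0])
g=p-.019*R[:,2]
print("grasp world",g,"press frame",[(g-O)@px,(g-O)@py,g[2]],"tilt",np.arctan2(R[:,2]@px,-R[2,2]),"ydot",R[:,1]@py, "F",o["contact_force"],"M",o["moment"],"w",o["gripper_width"],"t",o["time_s"])
if len(sys.argv)>1:
    T=np.array(eval(sys.argv[1]));print("tool-frame shift of grasp to",T,R.T@(T-g))
E
python3 w.py "[.451,-.3155,.219]"
```

```text
time_s: 4.47
position: [0.3933, -0.2885, 0.3415]
ee_rot: [-3.141, 0.636, 2.799]
contact_force: [-0.4, 0.5, -0.1]
gripper_width: 0.6
grasp world [ 0.3827 -0.2846  0.3568] press frame [np.float64(-0.2035367794078465), np.float64(0.005257005486578464), np.float64(0.35680834184572663)] tilt 0.6359026398421572 ydot 1.0001970431384473 F [-0.3937  0.5019 -0.1201] M [0.1283 0.2909 0.0404] w 0.6004747072904526 t 4.4667
tool-frame shift of grasp to [ 0.451  -0.3155  0.219 ] [ 0.0217 -0.006   0.1552]
```

```bash
python3 -m inch '[[0.2,0.007,-0.002,0.03,0,0,0],[0.2,0.007,-0.002,0.03,0,0,0],[0.2,0.0077,-0.002,0.03,0,0,0],[0.2,0,0,0,0,0,0]]'
python3 - <<'E'
from bench import imaging
import cv2
for n,(u,v) in dict(side=(180,120),top=(190,110)).items():
    p=imaging.capture(n)["pixels"]; cv2.imwrite(f"pics/{n}4.png",cv2.resize(p[v-20:v+100,u:u+130],None,fx=5,fy=5,interpolation=cv2.INTER_CUBIC))
E
python3 w.py "[.451,-.3155,.219]"
```

```text
time_s: 4.8
position: [0.4262, -0.3064, 0.2516]
ee_rot: [3.137, 0.622, 2.798]
contact_force: [-1.2, 0.7, -1.9]
gripper_width: 0.603
grasp world [ 0.4158 -0.3035  0.2726] press frame [np.float64(-0.1660490429787287), np.float64(-0.001370213016304106), np.float64(0.2726296402514766)] tilt 0.6279121782094054 ydot 1.0001953823332683 F [0.0992 1.2365 0.6001] M [ 0.0857  0.2491 -0.0082] w 0.5976071329627514 t 4.9
tool-frame shift of grasp to [ 0.451  -0.3155  0.219 ] [0.0014 0.0004 0.0653]
```

View pics/side4.png

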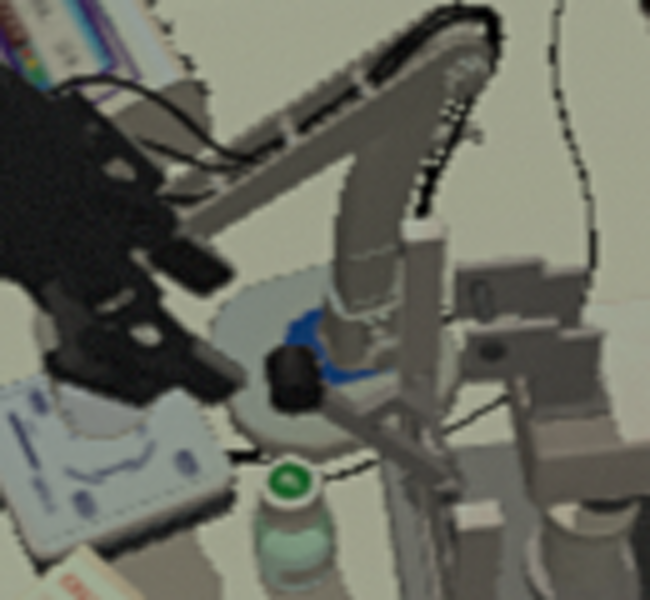

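View pics/top4.png

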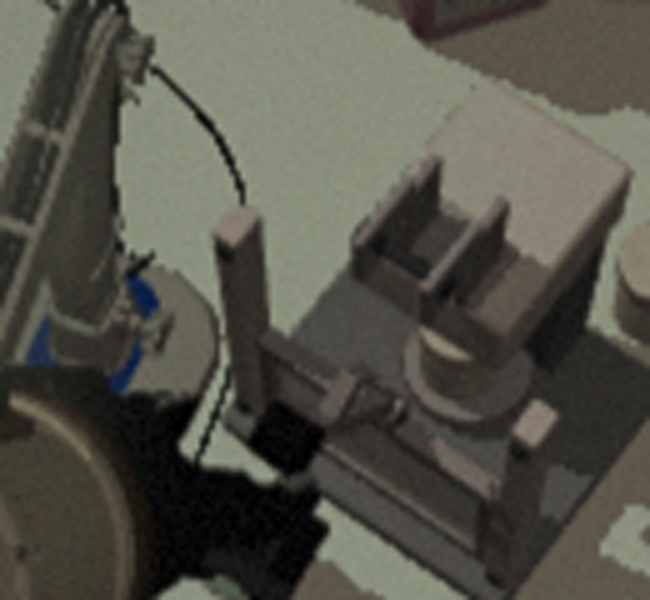

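Side view: the fingers straddle the axis to the knob (293,378), and the tool axis lies along the bar. Now I'll advance and close.

```bash
python3 -m inch '[[0.2,0.0005,0,0.022,0,0,0],[0.2,0.0005,0,0.022,0,0,0],[0.2,0.0004,0,0.021,0,0,0],[0.2,0,0,0,0,0,0]]'; python3 w.py "[.451,-.3155,.219]"
python3 -m inch '[[-0.6,0,0,0,0,0,0],[-1,0,0,0,0,0,0],[-1,0,0,0,0,0,0],[-1,0,0,0,0,0,0],[-1,0,0,0,0,0,0],[-1,0,0,0,0,0,0]]' 60; python3 w.py "[.451,-.3155,.219]"
python3 - <<'E'
from bench import imaging
import cv2
for n,(u,v) in dict(side=(180,120)).items():
    p=imaging.capture(n)["pixels"]; cv2.imwrite(f"pics/{n}5.png",cv2.resize(p[v-20:v+100,u:u+130],None,fx=5,fy=5,interpolation=cv2.INTER_CUBIC))
E
```

```text
time_s: 5.23
position: [0.4618, -0.3202, 0.2028]
ee_rot: [3.141, 0.628, 2.799]
contact_force: [-0.4, -0.4, -0.9]
gripper_width: 0.6
grasp world [ 0.4513 -0.3165  0.2182] press frame [np.float64(-0.12822511899684091), np.float64(-0.0017129103157974396), np.float64(0.21818476889979135)] tilt 0.6283081654309411 ydot 1.0001961464447535 F [-0.4366 -0.4023 -0.9206] M [ 0.1134  0.2935 -0.0069] w 0.6004311972898384 t 5.2333
tool-frame shift of grasp to [ 0.451  -0.3155  0.219 ] [ 0.      0.0009 -0.001 ]
time_s: 5.73
position: [0.4614, -0.3192, 0.2063]
ee_rot: [3.14, 0.632, 2.8]
contact_force: [-1.7, 20.6, 11.5]
gripper_width: 0.272
grasp world [ 0.4508 -0.3154  0.2217] press frame [np.float64(-0.1290271542293962), np.float64(-0.0008464967682040574), np.float64(0.22165314208627737)] tilt 0.6324964897536229 ydot 1.0001947721438722 F [-1.6928 20.6109 11.4975] M [ 2.339  -0.509   1.4285] w 0.2715357393875694 t 5.7333
tool-frame shift of grasp to [ 0.451  -0.3155  0.219 ] [ 0.0014 -0.      0.0023]
```

View pics/side5.png

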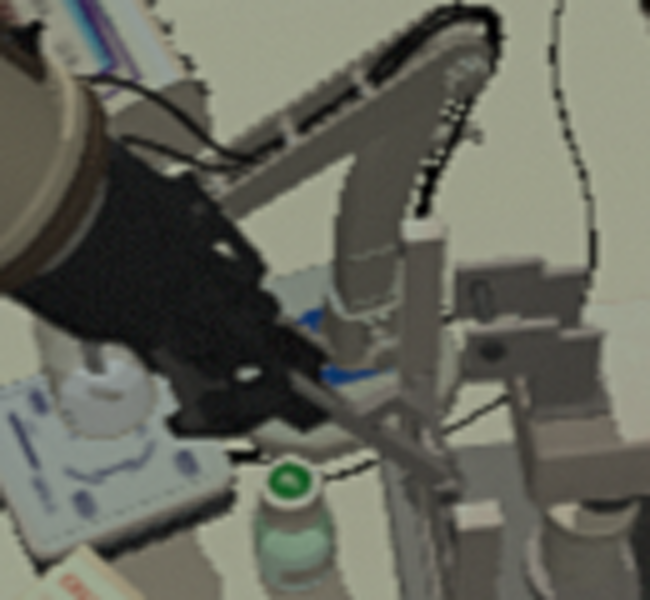

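Gripped (width 23 mm, consistent with the 24 mm knob). I'll relieve the side load and lift straight up.

```bash
python3 -m inch '[[-1,0,0.0015,0,0,0,0],[-1,-0.006,0,-0.008,0,0,0],[-1,-0.006,0,-0.008,0,0,0],[-1,-0.006,0,-0.008,0,0,0],[-1,0,0,0,0,0,0]]' 80; python3 w.py "[.451,-.3155,.249]"
```

```text
time_s: 6.2
position: [0.462, -0.3189, 0.2371]
ee_rot: [-3.141, 0.632, 2.8]
contact_force: [2.4, 7.9, -3.3]
gripper_width: 0.264
grasp world [ 0.4514 -0.3151  0.2524] press frame [np.float64(-0.12860343389865314), np.float64(-0.00035493677365257205), np.float64(0.2523815950396189)] tilt 0.6324219745342516 ydot 1.000196690212425 F [ 2.4152  7.8596 -3.2784] M [1.1278 0.6001 0.3787] w 0.26383638784149416 t 6.2
tool-frame shift of grasp to [ 0.451  -0.3155  0.249 ] [ 0.0022 -0.0005  0.0026]
```

```bash
python3 -m inch '[[-1,-0.0094,0.0005,-0.0129,0,0,0],[-1,-0.0094,0,-0.0129,0,0,0],[-1,-0.0094,0,-0.0129,0,0,0],[-1,0,0,0,0,0,0],[-1,0,0,0,0,0,0]]'; python3 w.py "[.451,-.3155,.305]"
python3 - <<'E'
from bench import imaging
import cv2
for n,(u,v) in dict(side=(180,120),top=(190,110)).items():
    p=imaging.capture(n)["pixels"]; cv2.imwrite(f"pics/{n}6.png",cv2.resize(p[v-20:v+100,u:u+130],None,fx=5,fy=5,interpolation=cv2.INTER_CUBIC))
E
```

```text
time_s: 6.62
position: [0.4617, -0.3186, 0.2838]
ee_rot: [-3.14, 0.632, 2.8]
contact_force: [3.0, 3.5, -4.6]
gripper_width: 0.262
grasp world [ 0.4511 -0.3148  0.2991] press frame [np.float64(-0.12898011542117652), np.float64(-0.00012477683020036128), np.float64(0.2990927998293671)] tilt 0.6317512094435241 ydot 1.000196403248271 F [ 2.9829  3.4835 -4.5531] M [ 0.3305  0.4117 -0.0682] w 0.26208579802698106 t 6.6167
tool-frame shift of grasp to [ 0.451  -0.3155  0.305 ] [-0.0036 -0.0007 -0.0047]
```

View pics/side6.png

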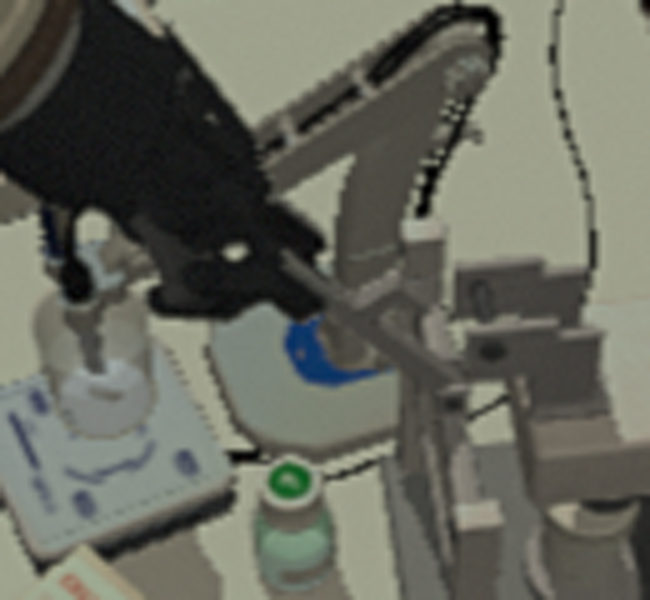

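View pics/top6.png

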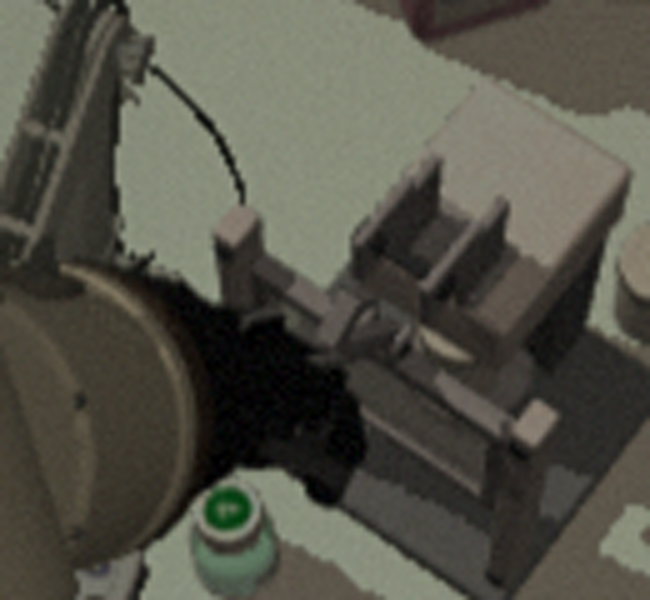

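Guard is up about 0.08 with the bar leaning -0.64. I'll raise a little more, then swing about the pivot in two parts.

```bash
python3 -m inch '[[-1,-0.0047,0.0003,-0.0065,0,0,0],[-1,0,0,0,0,0,0],[-1,-0.0061,0,0.0001,0,0.064,0],[-1,-0.0061,0,0.0001,0,0.064,0],[-1,-0.0061,0,0.0001,0,0.064,0],[-1,-0.0061,0,0.0001,0,0.064,0],[-1,-0.0061,0,0.0001,0,0.064,0],[-1,0,0,0,0,0,0]]'; python3 w.py "[.451,-.3155,.305]"
python3 - <<'E'
from bench import imaging
import cv2
for n,(u,v) in dict(side=(180,120),top=(190,110)).items():
    p=imaging.capture(n)["pixels"]; cv2.imwrite(f"pics/{n}7.png",cv2.resize(p[v-20:v+100,u:u+130],None,fx=5,fy=5,interpolation=cv2.INTER_CUBIC))
E
```

```text
time_s: 7.38
position: [0.489, -0.3283, 0.3043]
ee_rot: [-3.141, 0.307, 2.799]
contact_force: [1.5, -1.8, -4.7]
gripper_width: 0.264
grasp world [ 0.4836 -0.3264  0.3224] press frame [np.float64(-0.0944770859506468), np.float64(-0.00016282447016150594), np.float64(0.32237519822748173)] tilt 0.3070030480967637 ydot 1.0001970674504999 F [ 1.4595 -1.8473 -4.6799] M [-0.5003  0.4533 -0.421 ] w 0.26404661916251426 t 7.3833
tool-frame shift of grasp to [ 0.451  -0.3155  0.305 ] [ 0.038  -0.0007  0.0062]
```

View pics/side7.png

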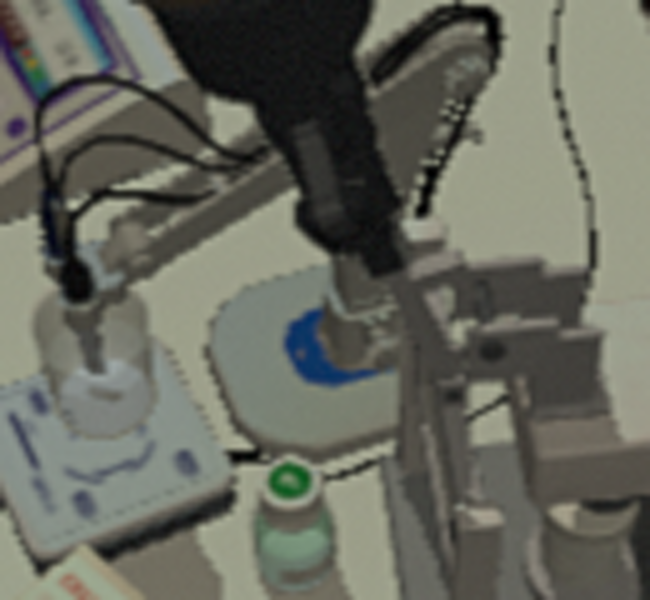

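View pics/top7.png

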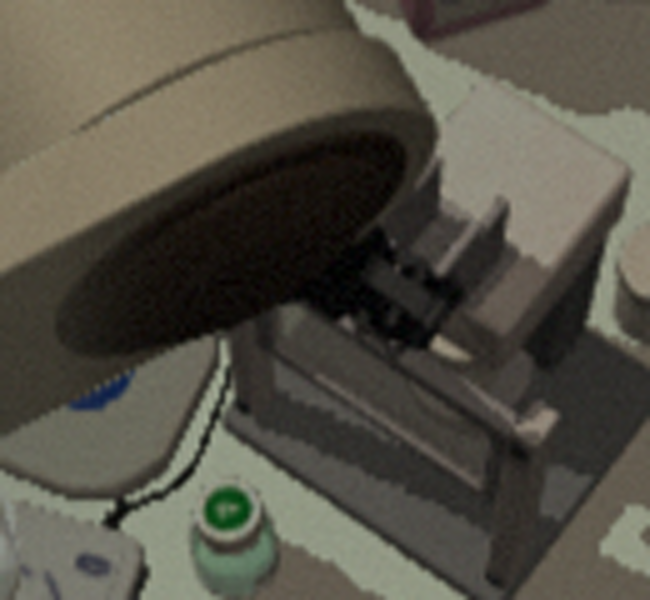

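```bash
python3 -m inch '[[-1,-0.0059,0,0.0001,0,0.061,0],[-1,-0.0059,0,0.0001,0,0.061,0],[-1,-0.0059,0,0.0001,0,0.061,0],[-1,-0.0059,0,0.0001,0,0.061,0],[-1,-0.0059,0,0.0001,0,0.061,0],[-1,0,0,0,0,0,0],[-1,0,0,0,0,0,0]]'; python3 w.py
```

```text
time_s: 8.07
position: [0.5153, -0.338, 0.308]
ee_rot: [-3.141, 0.006, 2.799]
contact_force: [3.9, -3.6, -4.3]
gripper_width: 0.263
grasp world [ 0.5152 -0.3379  0.327 ] press frame [np.float64(-0.06083278524271189), np.float64(-0.000403815100363578), np.float64(0.3269687335431461)] tilt 0.005764268364306811 ydot 1.0001971917569277 F [ 3.8594 -3.5674 -4.3041] M [-0.9947 -1.1411 -0.1842] w 0.2627561880642311 t 8.0667
```

```bash
python3 -m inch '[[-1,-0.0043,0,0,0,0.045,0],[-1,-0.0043,0,0,0,0.045,0],[-1,0,0,0,0,0,0]]'; python3 w.py;  python3 -m inch '[[-1,-0.003,0,0,0,0.03,0],[-1,0,0,0,0,0,0]]'; python3 w.py
python3 - <<'E'
from bench import imaging
import cv2
for n,(u,v) in dict(side=(180,120),top=(190,110)).items():
    p=imaging.capture(n)["pixels"]; cv2.imwrite(f"pics/{n}8.png",cv2.resize(p[v-20:v+100,u:u+130],None,fx=5,fy=5,interpolation=cv2.INTER_CUBIC))
E
```

```text
time_s: 8.32
position: [0.5236, -0.341, 0.3079]
ee_rot: [-3.141, -0.086, 2.799]
contact_force: [3.8, -2.7, -4.4]
gripper_width: 0.266
grasp world [ 0.5251 -0.3416  0.3268] press frame [np.float64(-0.050254101545464364), np.float64(-0.00048188210795779835), np.float64(0.32679424023543185)] tilt -0.08559006218603919 ydot 1.0001971815283195 F [ 3.8453 -2.718  -4.3976] M [-1.1201 -1.4179 -0.1713] w 0.2659610684651357 t 8.3167
time_s: 8.48
position: [0.5261, -0.3419, 0.3079]
ee_rot: [-3.141, -0.114, 2.799]
contact_force: [5.8, -4.3, -4.9]
gripper_width: 0.263
grasp world [ 0.5282 -0.3427  0.3267] press frame [np.float64(-0.04702199274321357), np.float64(-0.000500924925797311), np.float64(0.3267387565036452)] tilt -0.11418924292722983 ydot 1.0001971546469712 F [ 5.8231 -4.2852 -4.8517] M [-1.1534 -1.6068 -0.161 ] w 0.2626478768866428 t 8.4833
```

View pics/side8.png

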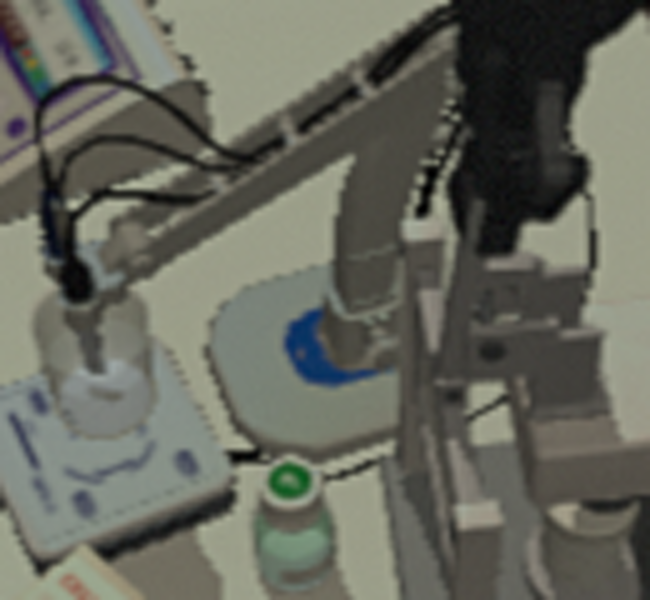

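```bash
python3 -m inch '[[-1,-0.003,0,0,0,0.03,0],[-1,0,0,0,0,0,0]]'; python3 w.py;  python3 -m inch '[[-1,-0.003,0,0,0,0.03,0],[-1,0,0,0,0,0,0]]'; python3 w.py
```

```text
time_s: 8.75
position: [0.5286, -0.3428, 0.308]
ee_rot: [-3.141, -0.144, 2.798]
contact_force: [1.2, -3.1, -2.8]
gripper_width: 0.266
grasp world [ 0.5311 -0.3437  0.3268] press frame [np.float64(-0.0438819822489652), np.float64(-0.00046605350632547825), np.float64(0.326799783285282)] tilt -0.14412972347121542 ydot 1.000197084139425 F [ 1.1654 -3.1161 -2.8052] M [-0.9331 -1.0973 -0.1601] w 0.26552857569921445 t 8.75
time_s: 8.92
position: [0.5301, -0.3433, 0.3082]
ee_rot: [-3.141, -0.177, 2.798]
contact_force: [-12.7, 3.4, 1.2]
gripper_width: 0.264
grasp world [ 0.5333 -0.3444  0.3269] press frame [np.float64(-0.04160922013966848), np.float64(-0.0004431599224051559), np.float64(0.32685870961480123)] tilt -0.1770561076085426 ydot 1.0001968171044688 F [-12.7003   3.3821   1.2139] M [0.1496 1.2754 0.0158] w 0.263982235480686 t 8.9167
```

Rod contact shows at knob x≈-0.043 (expected -0.048). The press frame is a few mm off, so I'll back off 0.1 rad from contact, then lower.

```bash
python3 -m inch '[[-1,0.0062,0,0,0,-0.065,0],[-1,0.0062,0,0,0,-0.065,0],[-1,0,0,0,0,0,0]]'; python3 w.py; python3 -m inch '[[-1,0,0,0.004,0,0,0],[-1,0,0,0.004,0,0,0],[-1,0,0,0.003,0,0,0],[-1,0,0,0,0,0,0]]'; python3 w.py
```

```text
time_s: 9.17
position: [0.5181, -0.339, 0.3105]
ee_rot: [-3.141, -0.038, 2.798]
contact_force: [3.6, -4.7, -4.3]
gripper_width: 0.269
grasp world [ 0.5188 -0.3392  0.3295] press frame [np.float64(-0.057009506707202326), np.float64(-0.00036427048847088124), np.float64(0.3295300407269898)] tilt -0.0382151654383146 ydot 1.0001961976924174 F [ 3.5896 -4.6637 -4.3474] M [-0.8115 -1.0421 -0.0729] w 0.2688994203272431 t 9.1667
time_s: 9.5
position: [0.5192, -0.3393, 0.2965]
ee_rot: [-3.142, -0.047, 2.799]
contact_force: [2.1, -5.1, -4.7]
gripper_width: 0.266
grasp world [ 0.5201 -0.3396  0.3155] press frame [np.float64(-0.055653952147321044), np.float64(-0.00030257972728018153), np.float64(0.3155086236455539)] tilt -0.04722236965812341 ydot 1.0001971878489206 F [ 2.1039 -5.0677 -4.735 ] M [-1.3512 -0.6604 -0.1255] w 0.26583985417434375 t 9.5
```

```bash
python3 -m inch '[[-1,0,0,0.004,0,0,0],[-1,0,0,0.003,0,0,0],[-1,0,0,0,0,0,0]]'; python3 w.py; python3 -m inch '[[-1,0,0,0.003,0,0,0],[-1,0,0,0.002,0,0,0],[-1,0,0,0,0,0,0]]'; python3 w.py
python3 - <<'E'
from bench import imaging
import cv2
for n,(u,v) in dict(side=(180,120),top=(190,110)).items():
    p=imaging.capture(n)["pixels"]; cv2.imwrite(f"pics/{n}9.png",cv2.resize(p[v-20:v+100,u:u+130],None,fx=5,fy=5,interpolation=cv2.INTER_CUBIC))
E
```

```text
time_s: 9.75
position: [0.5192, -0.3392, 0.2901]
ee_rot: [-3.141, -0.046, 2.799]
contact_force: [2.4, -5.8, -3.1]
gripper_width: 0.264
grasp world [ 0.52   -0.3395  0.309 ] press frame [np.float64(-0.05575287807887964), np.float64(-0.00027628520022946607), np.float64(0.30904451063240324)] tilt -0.04636778200272032 ydot 1.0001971632599396 F [ 2.3794 -5.777  -3.0946] M [-1.2663 -0.6814 -0.0953] w 0.2642920564696558 t 9.75
time_s: 10.0
position: [0.5193, -0.3393, 0.2893]
ee_rot: [-3.139, -0.041, 2.799]
contact_force: [-2.6, -1.4, 32.1]
gripper_width: 0.264
grasp world [ 0.52   -0.3396  0.3083] press frame [np.float64(-0.05574096034004359), np.float64(-0.0003082751373188461), np.float64(0.30832608577163984)] tilt -0.04082567653863208 ydot 1.0001945298750665 F [-2.6046 -1.3714 32.148 ] M [-0.2736  0.4025 -0.0831] w 0.2635515609627795 t 10.0
```

View pics/side9.png

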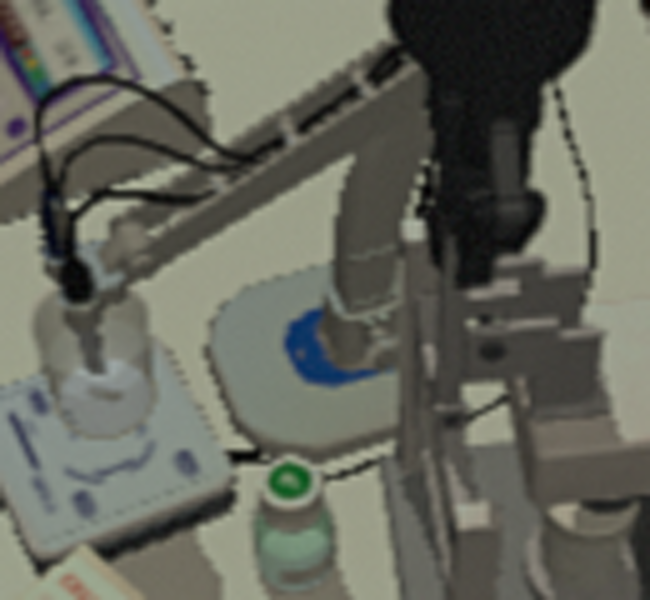

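View pics/top9.png

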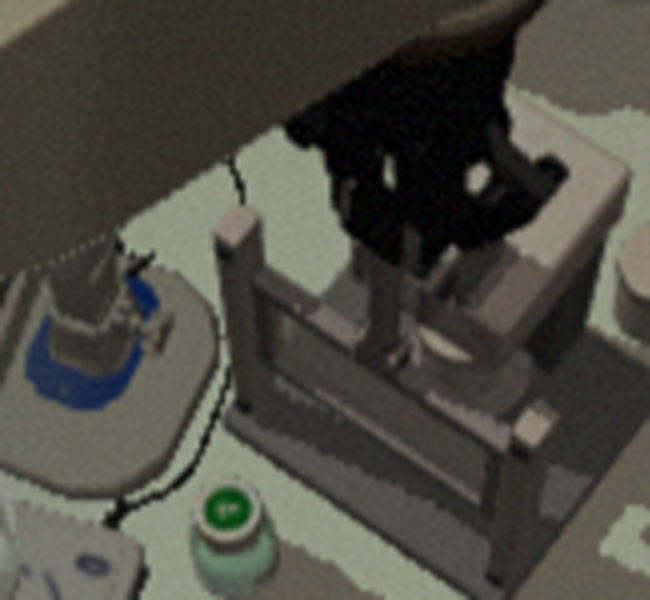

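Contact appears at knob z≈0.308, with the rod taking the load inside the slot. I'll relax the downward push, then open slightly and check that the guard stays.

```bash
python3 -m inch '[[-1,0,0,-0.003,0,0,0],[-1,0,0,0,0,0,0]]' 40; python3 w.py; python3 -m inch '[[-0.35,0,0,0,0,0,0],[-0.25,0,0,0,0,0,0],[-0.2,0,0,0,0,0,0],[-0.2,0,0,0,0,0,0],[0,0,0,0,0,0,0],[0,0,0,0,0,0,0],[0,0,0,0,0,0,0]]'; python3 w.py
python3 - <<'E'
from bench import imaging
import cv2
for n,(u,v) in dict(side=(180,120),top=(190,110)).items():
    p=imaging.capture(n)["pixels"]; cv2.imwrite(f"pics/{n}10.png",cv2.resize(p[v-20:v+100,u:u+130],None,fx=5,fy=5,interpolation=cv2.INTER_CUBIC))
E
```

```text
time_s: 10.27
position: [0.5192, -0.3392, 0.2898]
ee_rot: [-3.141, -0.045, 2.799]
contact_force: [-1.0, -4.0, 12.0]
gripper_width: 0.264
grasp world [ 0.52   -0.3395  0.3087] press frame [np.float64(-0.055807440195112114), np.float64(-0.00028463024040285666), np.float64(0.3087357789763426)] tilt -0.044524070016635546 ydot 1.000196765852352 F [-0.9935 -3.9596 11.9646] M [-0.844  -0.1739 -0.0815] w 0.26362375313086683 t 10.2667
time_s: 10.85
position: [0.5188, -0.3387, 0.2891]
ee_rot: [-3.142, -0.045, 2.799]
contact_force: [-0.0, 0.2, 0.4]
gripper_width: 0.5
grasp world [ 0.5196 -0.339   0.3081] press frame [np.float64(-0.05633008967371383), np.float64(9.057419344843814e-05), np.float64(0.3080731438774744)] tilt -0.045170626849994115 ydot 1.0001971992204954 F [-0.0098  0.2468  0.409 ] M [-0.0312 -0.0297 -0.0342] w 0.49994314591352423 t 10.85
```

View pics/side10.png

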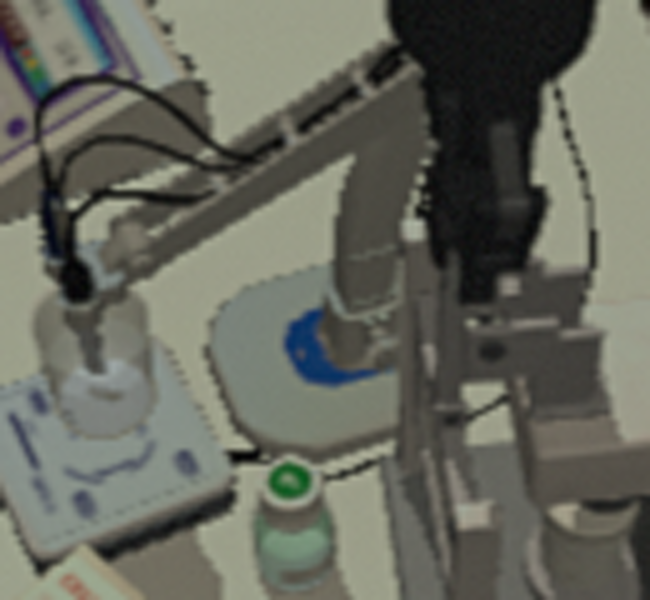

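View pics/top10.png

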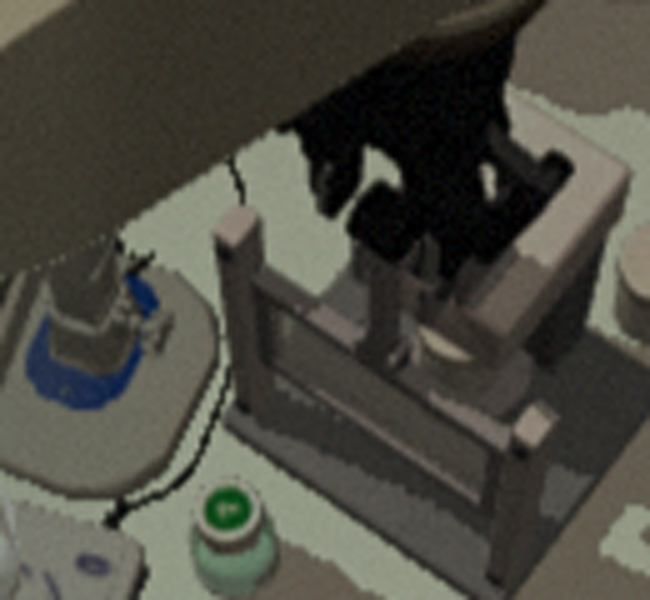

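The guard stays up with the fingers open, and the knob sits free between them at about (380,215) in the top crop. I'll withdraw straight up and check.

```bash
python3 -m inch '[[0,0,0,-0.01,0,0,0],[0,0,0,-0.02,0,0,0],[0,0,0,-0.03,0,0,0],[0,0,0,-0.04,0,0,0],[0,0.03,0,-0.02,0,0,0],[0,0.04,0,0,0,0,0],[0,0.04,0,0,0,0,0],[0,0.04,0,0,0,0,0],[0,0,0,0,0,0,0],[0,0,0,0,0,0,0],[0,0,0,0,0,0,0],[0,0,0,0,0,0,0],[0,0,0,0,0,0,0],[0,0,0,0,0,0,0],[0,0,0,0,0,0,0]]'; python3 w.py
python3 - <<'E'
from bench import imaging
from h import *
import cv2
ps=[]
for n,(u,v) in dict(side=(180,120),top=(190,110)).items():
    p=imaging.capture(n);ps.append(p); cv2.imwrite(f"pics/{n}11.png",cv2.resize(p["pixels"][v-20:v+130,u-20:u+130],None,fx=4,fy=4,interpolation=cv2.INTER_CUBIC))
for th in("bar_knob","bar_slot","catch"):
    rs=[imaging.place_of(th,p) for p in ps]
    if all(rs):
        uv=[np.array(r[0]["at"])*[512,384] for r in rs];print(th,[x.round(1) for x in uv],[round(r[0]["p"],2) for r in rs],*tri(ps,uv))
E
```

```text
time_s: 12.2
position: [0.3833, -0.2904, 0.4153]
ee_rot: [3.141, -0.046, 2.799]
contact_force: [0.1, -0.7, 0.3]
gripper_width: 0.501
grasp world [ 0.3841 -0.2907  0.4343] press frame [np.float64(-0.20021538066004152), np.float64(4.044955399221914e-05), np.float64(0.4342991186955134)] tilt -0.04595360753750849 ydot 1.000197019377627 F [ 0.0888 -0.6795  0.2803] M [ 0.0121 -0.0327 -0.0232] w 0.5014500137242136 t 12.2
bar_knob [array([273.8, 148.2]), array([266.8, 135. ])] [0.98, 0.57] [ 0.52140656 -0.33824653  0.29553751] [np.float64(0.000942883513579377), np.float64(0.0009428835135795313)]
bar_slot [array([273.3, 163.5]), array([268.2, 138.8])] [0.77, 0.73] [ 0.52815135 -0.33903231  0.25056226] [np.float64(0.0068287775799074826), np.float64(0.006828777579907513)]
catch [array([276.9, 160.5]), array([268.5, 141. ])] [0.55, 0.57] [ 0.53047009 -0.33991466  0.25243033] [np.float64(0.00037886327327215204), np.float64(0.00037886327327218055)]
```

View pics/side11.png

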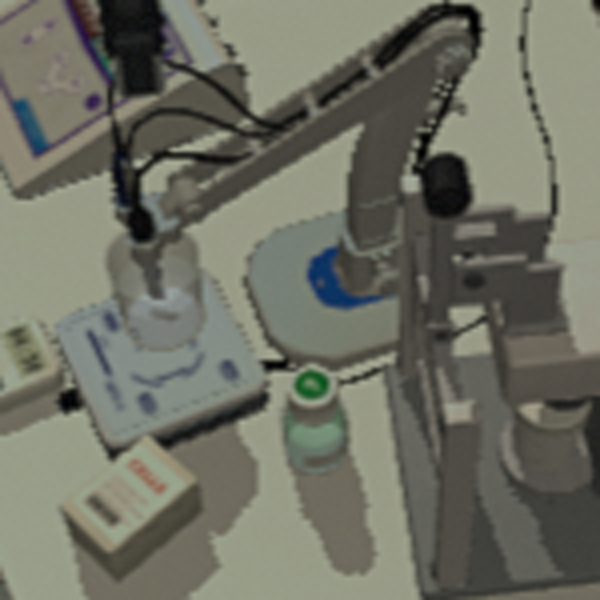

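View pics/top11.png

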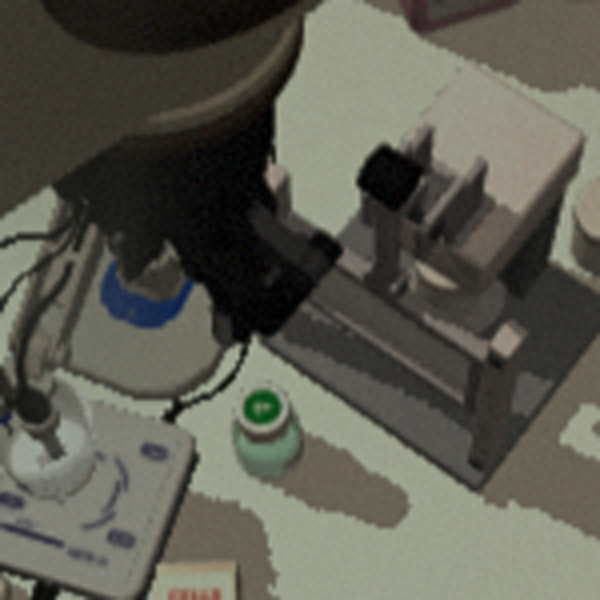

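Both pictures show the guard hanging high with the knob free at side (271,146) and top (267,134). The hook arm lies between the cheeks, and the vial, carton and pot are standing. The gripper is clear, so I'm handing in.

```bash
python3 -c "
from bench import job;print(job.hand_in())"
```

```text
the job is handed in; nothing more can be done
None
```

The guard is hanging open on the catch rod by itself, and I handed the job in at about 12.3 s of the 38 s allowed. I gripped the knob by its flat ends and lifted the guard about 87 mm with the bar leaning 0.64 rad to the front. I then swung the bar upright until it touched the rod, backed off 0.1 rad, lowered the slot onto the rod and let go.

**Last checks:**
- **Hooked:** the rod took the load with the knob at z ≈ 0.308 m (about 0.305 expected). The guard stayed up for about 1.9 s after I opened the fingers, and the bar stayed upright between the cheeks.
- **Other items:** the vial, the pot and the carton still stand in the last pictures.
- **Forces:** the highest reading I saw was about 32 N, while seating the slot, and the gripper read no load once clear.

**What disagreed:**
- **Rod contact:** the bar touched the rod about 4–5 mm of knob travel later than my press fit predicted, so I set the final angle from the contact instead.
- **Knob height:** the last camera estimate was 0.296 m, about 10 mm under the height the arm measured.
- **Slot position:** the two views of the slot disagreed by about 7 mm, so I gave that reading little weight.

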